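# Home, lock and load the sample carousel

### The arm

A 6-joint arm with a two-finger parallel gripper is mounted at the origin on a cart in front of the work surface, level with it; the furniture and walls round the work are solid. World frame = base frame: x ahead of the robot, y to its left, z up, the work surface at z = 0. Lengths are in m, angles in rad, forces in N, time in s.
With the tool pointing down it reaches from about 0.3 to 0.85 m from the base axis. Payload 5.4 kg.
Tool frame: the origin (TCP) lies between the finger pads; the fingertips stand 14 mm ahead of it and the grasp point (between the pads) lies 5 mm behind it; z points along the fingers, y is the line along which they close (so a half turn about z gives the same grasp; the last joint's range is limited). The gripper opens to 85 mm and grips with 20 to 120 N. Pads are 22 mm wide; open, the fingers measure 114 mm over their backs; the gripper's body (76 mm by 85 mm) begins 54 mm behind the grasp point. The pads swing forward as they close: fully open they stand 13 mm farther back than shut.
Start: joints at [-1.447, 0.158, 1.597, -0, 1.386, -0.21], TCP at [0.188, -0.543, 0.245] pointing down, gripper open.
Joint ranges: [-2.91, 2.91], [-0.94, 2.29], [0.18, 2.7], [-1.29, 4.43], [0.17, 2.64], [-3, 3]. Speed limits (rad/s): [2.57, 2.57, 3.14, 3.14, 3.14, 3.14].

### API

Orientations are given as a unit quaternion [x, y, z, w].
In Python, from bench import get_obs, grab_frame, sign_off gives the robot as it stands.
- The arm moves only by the tool step_arm, never from a script. Its arguments are lists of equal length, an entry for each row: "jaw": the opening in per cent of the stroke, from 0 (shut) to 100 (fully open); "delta_pos": the shift along the tool's x, y, z in m, a list of three; "roll": the turn about the tool's z in rad. A call has 1 to 12 rows; each row is the pose to reach, as a shift and turn from the pose commanded when the call began, along the tool's axes at that moment; what a row does not reach only later rows make up. A row lasts 1/8 s, in which the tool goes at most 62.5 mm and 10.7 degrees, less where a joint would pass 70% of its speed; a pose out of reach is approached as far as the arm can. A call with a gripper value outside its range is refused whole. The fingers move at their own pace and stop on an object; the grip force is fixed at half the most. Time passes only in rows, so rows that repeat a pose let the fingers close. It gives the time, the measured TCP pose, the force, the opening and the grip force at its end, in the units of the state.
- get_obs(): the state, without advancing time (a new reading comes with each control period).
- grab_frame(name): name is "scene" or "top" or "wrist"; returns a dict with "img" (420x560x3 uint8, red, green, blue), "depth" (420x560 float32, m along the optical axis (not along the pixel's ray), 0 where there is no reading), "fx", "fy", "cx", "cy" (pixels), "R" (3x3) and "t" (3): a world point X has camera coordinates R X + t; the wrist camera has in their place "tool_from_camera" (4x4, takes a point from camera to tool coordinates, whose origin is the TCP and whose axes are the flange's). Camera axes: x right, y down, z forward; pixel columns grow to the right and rows downward; lengths in m; the calibration is good to about 2 mm. A picture is of the moment at which its call begins: read the wrist's pose just before it.
- sign_off(): hands the job in; it is judged then, once.
The state is a dict: "t": time; "q": joint angles; "joint_vel": joint speeds; "effort": joint torques, N m; "tool_pos": TCP position; "ee_rot": TCP orientation; "wrist_force": force on the tool from outside, world axes, zero at the start; "torque": the same for the moment, N m; "finger_gap": opening from 0.0 (shut) to 1.0 (fully open); "grasp_force": force on a finger pad.
Only numpy, scipy, OpenCV 4.12 (cv2) and the standard library are available. Lean on these libraries where they do the work, as an engineer would, in place of code of your own. Each camera call takes 0.05 s, during which the arm holds its last target. There are 200 camera calls.

### The job

Bring the covered sample carousel to its home position and load it: turn the black knob clockwise by feel until the carousel drops into its home notch, then push the red lock pin fully home without forcing it. With the carousel locked, take the amber vial from the rack and lower it gently, upright, through the load port until it stands on the bottom of its pocket. Leave the other vial in the rack alone.

Things in the scene. Friction and masses are not known exactly. Their poses are not given: they have to be found in the camera images.
- carousel_box: the covered sample carousel: a white box 220 x 220 mm with an aluminium lid, its top 95 mm above the bench; fixed. Origin at the centre of its underside, z up, x from the load port towards the knob. Inside turns a carousel with ten equal pockets 36 degrees apart. Port, knob axis and lock pin keep their places in this frame
- knob_axis (a point): point on the axis of the black fluted round knob on the lid, at half its height, fixed to carousel_box at (0, 0, 129) mm; z is the axis. The knob is 44 mm across, 32 mm tall (113 to 145 mm above the bench) and turns the carousel without end, with an even drag of 0.1 to 0.2 N m; nothing on it shows its angle. Home lies 0.6 to 1.35 rad (35 to 77 degrees) clockwise, seen from above, from the start
- knob_top (a point): centre of the knob's top face, fixed to carousel_box at (0, 0, 145) mm. The home notch is hidden under the lid; a sprung ball drops into it. Within about 0.1 rad of home the drag falls away and the knob is pulled on towards home, by 0.3 to 0.5 N m just before it; turned past home it resists by as much, and 0.1 rad on it is out of the notch again. Let go within 0.04 rad of home it settles there
- lock_button (a point): centre of the top of the red round button of the lock pin, 26 mm across, at (70, -70) mm in the frame of carousel_box; 127 mm above the bench when up, 117 mm when home. It is pushed straight down
- lock_pin (a joint): travel of the lock pin: 0 up (at the start), 0.010 m fully home. It needs about 3 N to move, ends on a slightly soft stop and stays where it is left. Unless the carousel is home the pin strikes it after about 3 mm and goes no further; pressing it with more than 25 N would bend it
- load_port (a point): centre of the round load port in the lid, at lid height (95 mm), at (-68, 0) mm in the frame of carousel_box; bore 31 mm, black rim. When the carousel is home a pocket of 31 mm bore stands right under it, its floor 40 mm below this point
- vial_block: blue vial block, 137 x 69 mm, 48 mm tall, fixed, eight square cells (2 x 4) of 34 mm pitch, floor 7 mm above the bench. Origin at the centre of its underside, y along the long side
- amber_vial: screw vial with brown contents and a white cap, to be loaded: 81 mm tall, body 27 mm and cap (top 14 mm) 29 mm in diameter, 34 g; stands in an end cell of the rack and rises 40 mm above it. Origin at the centre of its underside, z up
- blue_vial: the like vial without brown contents (clear, bluish) in the rack's other end; stays there. Origin at the centre of its underside
- cap_press: hand press with a ball lever at the right front of the bench, fixed, 376 mm tall, about 170 x 124 mm; only to be kept clear of. Origin at the centre of its underside
Mind the look-alikes: they are no part of the job. Leave any green or purple look-alike of the amber_vial alone.

How it is judged:
By the outcome, as a careful person would: the job done as asked, in the order asked, and still so for the second after the job is handed in, with the robot touching nothing.
It also fails if it takes over 70 s, if anything falls off the work surface, if the arm or the gripper's body presses on something with over 40 N, if the wrist force passes 120 N, or if a joint passes its speed limit or range.

## Working session

There is one attempt and no reset: what is moved stays moved. The work goes in short steps, Python scripts to look and compute and a tool call to move; the robot and the scene stay as the last step left them, time stands still between calls to the robot, and variables do not carry over. Pictures are saved under pics/ and viewed, at most 10 in all, crops included, and the job is handed in when it is done.

Besides the shell and the picture viewer there is one more tool, called after "Request:" as name(argument=value, ...), one argument or row to a line, values as JSON. step_arm: Moves the arm, as the interface text tells. Its arguments: {"type":"object","properties":{"jaw":{"type":"array"},"delta_pos":{"type":"array"},"roll":{"type":"array"}},"required":["jaw","delta_pos","roll"]}

```bash
mkdir -p pics; ls; python3 - <<'E'
from bench import *
import cv2,numpy as np
o=get_obs();print({k:np.round(v,4).tolist() for k,v in o.items()})
for n in("scene","top"):
    f=grab_frame(n);cv2.imwrite(f"pics/{n}0.png",f["img"][:,:,::-1]);print(n,np.round(f["R"],3).tolist(),np.round(f["t"],3),f["fx"],f["cx"],f["cy"])
    np.savez(f"/tmp/{n}.npz",**{k:v for k,v in f.items()})
f=grab_frame("wrist");print(np.round(f["tool_from_camera"],4),f["fx"])
E
```

```text
pics
{'t': 0.0, 'q': [-1.4471, 0.1591, 1.5982, 0.0, 1.3862, -0.2101], 'joint_vel': [0.001, -0.001, 0.0012, -0.0004, -0.0, 0.0004], 'effort': [0.0005, -39.5987, -33.1436, -0.0002, 0.0082, 0.0], 'tool_pos': [0.1883, -0.5427, 0.2443], 'ee_rot': [0.9861, 0.1661, 0.0, -0.001], 'wrist_force': [-0.5466, 0.0887, 0.5307], 'torque': [-0.0215, 0.0482, 0.005], 'grasp_force': 0.0, 'finger_gap': 1.0007}
scene [[0.813, -0.582, 0.016], [-0.436, -0.627, -0.645], [0.386, 0.517, -0.764]] [-0.557  0.218  0.881] 427.22023350525694 290.88294091025404 205.97671310322045
top [[0.014, -1.0, -0.017], [-0.99, -0.011, -0.141], [0.141, 0.019, -0.99]] [-0.159  0.557  1.237] 524.2344441911112 285.24001185088224 209.88475827725227
[[ 9.000e-04 -9.645e-01 -2.640e-01  6.720e-02]
 [ 1.000e+00  8.000e-04  3.000e-04 -1.400e-03]
 [-0.000e+00 -2.640e-01  9.645e-01 -1.286e-01]
 [ 0.000e+00  0.000e+00  0.000e+00  1.000e+00]] 292.4566179539825
```

View pics/scene0.png

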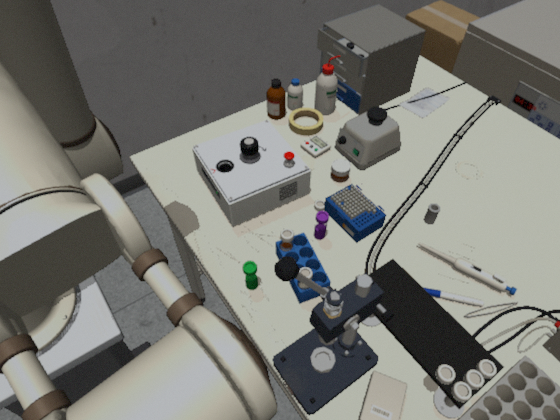

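View pics/top0.png

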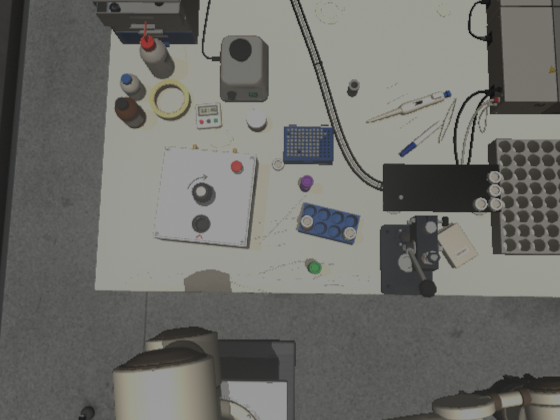

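The scene view shows the box with its knob at (250,147), port (225,166) and red button (289,157), and the rack's vials at (287,238) and (306,275). In the top view they are at (203,192), (201,224), (237,167), (307,222) and (350,233).

```bash
cat > h.py <<'E'
import numpy as np,cv2
def load(n): return dict(np.load(f"/tmp/{n}.npz"))
def ray(f,u,v,z):
    d=f["R"].T@np.array([(u-f["cx"])/f["fx"],(v-f["cy"])/f["fy"],1]); c=-f["R"].T@f["t"]
    return c+d*(z-c[2])/d[2]
E
python3 - <<'E'
from h import *
t=load("top");s=load("scene")
a=cv2.resize(t["img"][140:260,150:370],None,fx=3.4,fy=3.4,interpolation=2)[:400,:,::-1]
b=cv2.resize(s["img"][220:310,260:345],None,fx=4,fy=4,interpolation=2)[:,:,::-1]
cv2.imwrite("pics/c1.png",a);cv2.imwrite("pics/c2.png",b)
for n,u,v,z in(("knob",203,192,.145),("port",201,224,.095),("btn",237,167,.127),("vA",307,222,.088),("vB",350,233,.088)):print(n,ray(t,u,v,z).round(4))
for n,u,v,z in(("knob",250,142,.145),("port",225,166,.095),("btn",289,156,.127),("vA",287,235,.088),("vB",306,272,.088)):print(n,ray(s,u,v,z).round(4))
# red button centroid and box-lid contour
h=cv2.cvtColor(t["img"],cv2.COLOR_RGB2HSV)
m=cv2.inRange(h,(0,150,80),(8,255,255))|cv2.inRange(h,(172,150,80),(180,255,255))
m[:150]=0;m[190:]=0;ys,xs=np.nonzero(m);print("red",xs.mean(),ys.mean(),len(xs),ray(t,xs.mean(),ys.mean(),.127))
E
```

```text
knob [0.5827 0.0307 0.145 ]
port [0.5161 0.0417 0.095 ]
btn [ 0.6448 -0.0421  0.127 ]
vA [ 0.5244 -0.2043  0.088 ]
vB [ 0.4999 -0.304   0.088 ]
knob [0.5865 0.0321 0.145 ]
port [0.5186 0.0425 0.095 ]
btn [ 0.6459 -0.0443  0.127 ]
vA [ 0.5253 -0.2073  0.088 ]
vB [ 0.5036 -0.3035  0.088 ]
red nan nan 0 [nan nan nan]<stdin>:11: RuntimeWarning: Mean of empty slice.
  ret = ret.dtype.type(ret / rcount)
```

View pics/c1.png

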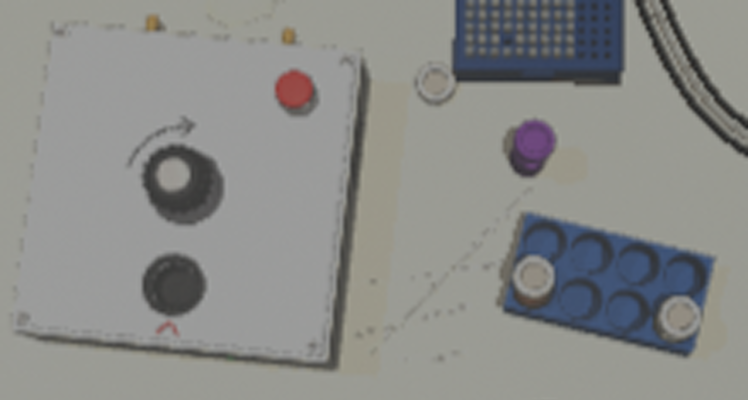

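View pics/c2.png

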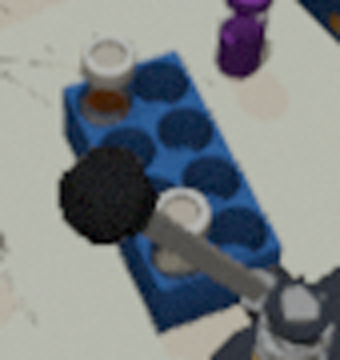

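Crops: amber is the vial at the rack's knob-side end (top ≈ (307,222)). The clear one is at (350,233), and a black ball lever is near it. I'll check the ball lever's position before sweeping.

```bash
python3 - <<'E'
from h import *
t=load("top");D=t["depth"]
v,u=np.mgrid[200:300,375:445];d=D[v,u]
P=np.stack([(u-t["cx"])/t["fx"]*d,(v-t["cy"])/t["fy"]*d,d],-1).reshape(-1,3);P=P[P[:,2]>0]
W=(P-t["t"])@t["R"]
for lo in(.02,.1,.2,.3):
    w=W[W[:,2]>lo];print(lo,w.min(0).round(3),w.max(0).round(3))
E
```

```text
0.02 [ 0.361 -0.54   0.02 ] [ 0.579 -0.381  0.378]
0.1 [ 0.363 -0.501  0.1  ] [ 0.57  -0.396  0.378]
0.2 [ 0.363 -0.489  0.2  ] [ 0.526 -0.396  0.378]
0.3 [ 0.363 -0.425  0.3  ] [ 0.414 -0.396  0.378]
```

Request:
step_arm(
  jaw=[100, 100, 100, 100, 100, 100, 100, 100, 100, 100, 100, 100],
  delta_pos=[
    [0.116, -0.238, -0.055],
    [0.116, -0.238, -0.055],
    [0.116, -0.238, -0.055],
    [0.116, -0.238, -0.055],
    [0.563, -0.412, -0.055],
    [0.563, -0.412, -0.055],
    [0.563, -0.412, -0.055],
    [0.563, -0.412, -0.055],
    [0.563, -0.412, -0.055],
    [0.563, -0.412, -0.055],
    [0.563, -0.412, -0.055],
    [0.563, -0.412, -0.055],
  ],
  roll=[0, 0, 0, 0, -1.0, -1.0, -1.0, -1.0, -1.0, -1.0, -1.0, -1.0],
)

```text
t: 1.65
tool_pos: [0.5865, 0.0324, 0.2999]
ee_rot: [0.785, 0.619, -0.0, -0.0]
wrist_force: [0.4, -1.1, 0.2]
finger_gap: 0.999
grasp_force: 0.0
```

```bash
cat >> h.py <<'E'
from scipy.spatial.transform import Rotation as Ro
def wrist():
    from bench import get_obs,grab_frame
    o=get_obs();f=grab_frame("wrist");T=f["tool_from_camera"]
    Rw=Ro.from_quat(o["ee_rot"]).as_matrix()
    Rc=Rw@T[:3,:3];c=Rw@T[:3,3]+o["tool_pos"]
    f["R"]=Rc.T;f["t"]=-Rc.T@c
    x=Rw[:,0];print("pos",np.round(o["tool_pos"],4),"phi",np.arctan2(x[1],x[0]).round(4))
    return f
def proj(f,X):
    p=f["R"]@np.asarray(X)+f["t"];return f["fx"]*p[0]/p[2]+f["cx"],f["fy"]*p[1]/p[2]+f["cy"]
E
python3 - <<'E'
from h import *
f=wrist();np.savez("/tmp/w1.npz",**f);cv2.imwrite("pics/w1.png",f["img"][:,:,::-1])
for X in((.585,.031,.145),(.517,.039,.095),(.6465,-.0455,.127),(.525,-.206,.088)):print(np.round(proj(f,X)))
E
```

```text
pos [0.5865 0.0324 0.2999] phi 1.3346
[278. 202.]
[220. 198.]
[348. 250.]
[276. 361.]
```

View pics/w1.png

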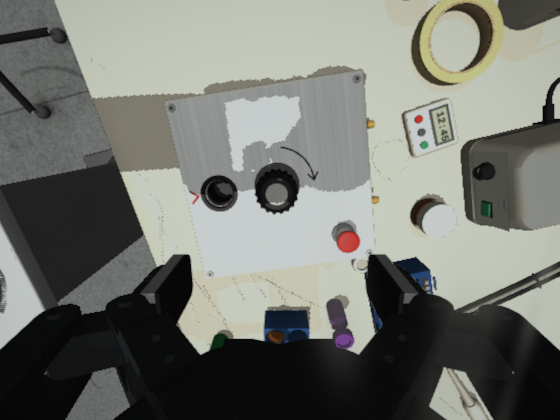

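The wrist view shows the knob at about (276,190), the port at (218,193) and the red button at (348,241). I'll refine these with contours.

```bash
python3 - <<'E'
from h import *
f=dict(np.load("/tmp/w1.npz"));h=cv2.cvtColor(f["img"],cv2.COLOR_RGB2HSV)
g=cv2.cvtColor(f["img"],cv2.COLOR_RGB2GRAY)
m=(cv2.inRange(h,(0,130,60),(10,255,255))|cv2.inRange(h,(170,130,60),(180,255,255)));m[:215]=0;m[265:]=0;m[:,:325]=0;m[:,375:]=0
for nm,mm,z in(("red",m,.127),("dark",np.where(g<60,255,0).astype(np.uint8),.095)):
    if nm=="dark": mm[:160]=0;mm[225:]=0;mm[:,:195]=0;mm[:,305:]=0
    for c in cv2.findContours(mm,cv2.RETR_EXTERNAL,cv2.CHAIN_APPROX_NONE)[0]:
        if len(c)<25: continue
        (u,v),r=cv2.minEnclosingCircle(c);e=cv2.fitEllipse(c);print(nm,u,v,r,np.round(e[0],1),np.round(e[1],1),ray(f,*e[0],z).round(4))
        if u>255 and z==.095: print("knob .145/.129",ray(f,*e[0],.145).round(4),ray(f,*e[0],.129).round(4))
print("disc",ray(f,277,193.5,.145).round(4))
E
```

```text
red 347.7244873046875 240.88775634765625 10.986492156982422 [347.8 241.1] [20.3 21.4] [ 0.6481 -0.0348  0.127 ]
dark 218.5 191.5 17.67776870727539 [218.4 191.6] [32.2 33.7] [0.5172 0.0468 0.095 ]
dark 277.0 187.57142639160156 24.753992080688477 [276.5 187.3] [43.  48.7] [0.5841 0.036  0.095 ]
knob .145/.129 [0.5868 0.0454 0.145 ] [0.5859 0.0424 0.129 ]
disc [0.5858 0.0392 0.145 ]
```

```bash
python3 - <<'E'
from h import *
w=wrist();f=w
def pt(f,u,v):
    d=np.median(f["depth"][v-2:v+3,u-2:u+3]);return (f["R"].T@(np.array([(u-f["cx"])/f["fx"]*d,(v-f["cy"])/f["fy"]*d,d])-f["t"])).round(4)
print(f["cx"],f["cy"],f["fx"],f["fy"])
for n,u,v in(("lid",320,120),("lid",200,140),("lid",230,250),("lid",310,250),("bench",470,290),("disc",277,193),("red",348,241)):print(n,pt(w,u,v))
t=load("top");s=load("scene")
for n,u,v in(("lid",225,220),("lid",180,175),("lid",240,190),("red",237,167),("disc",201,191)):print("top",n,pt(t,u,v))
for n,u,v in(("red",289,156),("disc",250,141),("lid",250,180)):print("scene",n,pt(s,u,v))
for n,f,(lo,hi,x0,x1) in(("top",t,(155,178,228,248)),("scene",s,(148,166,280,300)),("w",w,(215,265,325,375))):
    im=f["img"].astype(int);m=(im[...,0]>1.6*im[...,1])&(im[...,0]>60);k=np.zeros_like(m);k[lo:hi,x0:x1]=1;ys,xs=np.nonzero(m&k);print(n,len(xs),xs.mean(),ys.mean(),ray(f,xs.mean(),ys.mean(),.127).round(4))
E
```

```text
pos [0.5895 0.0366 0.2981] phi 1.3376
278.95148590781173 209.13350166601091 292.4566179539825 292.4566179539825
lid [0.6506 0.1027 0.0952]
lid [0.5174 0.1125 0.0949]
lid [ 0.5139 -0.0213  0.0946]
lid [ 0.6091 -0.0436  0.0952]
bench [ 8.505e-01 -2.147e-01  1.000e-04]
disc [0.5891 0.0451 0.1455]
red [ 0.6513 -0.0289  0.1268]
top lid [ 0.5261 -0.0138  0.0944]
top lid [0.6314 0.0954 0.0953]
top lid [ 0.5971 -0.0469  0.0951]
top red [ 0.6449 -0.042   0.1264]
top disc [0.5849 0.0353 0.1451]
scene red [ 0.6456 -0.0447  0.1275]
scene disc [0.5874 0.0335 0.1466]
scene lid [ 0.543  -0.0319  0.0957]
top 87 235.95402298850576 165.89655172413794 [ 0.6473 -0.0396  0.127 ]
scene 64 288.703125 155.4375 [ 0.6465 -0.0423  0.127 ]
w 388 346.07216494845363 246.65721649484536 [ 0.6481 -0.0349  0.127 ]
```

Request:
step_arm(
  jaw=[100, 100, 100, 100, 100],
  delta_pos=[
    [0.007, 0, 0.09],
    [0.007, 0, 0.09],
    [0.007, 0, 0.09],
    [0.007, 0, 0.09],
    [0.007, 0, 0.09],
  ],
  roll=[0, 0, 0, 0, 0],
)

```text
t: 2.38
tool_pos: [0.5881, 0.0368, 0.2127]
ee_rot: [0.786, 0.618, 0.001, 0.001]
wrist_force: [1.0, -0.0, 0.2]
finger_gap: 0.998
grasp_force: 0.0
```

```bash
python3 - <<'E'
from h import *
f=wrist();np.savez("/tmp/w2.npz",**f)
g=cv2.cvtColor(f["img"],cv2.COLOR_RGB2GRAY);im=f["img"].astype(int)
def pr(X):return np.round(proj(f,X))
print("pred knob",pr((.586,.037,.145)),"port",pr((.5185,.0445,.095)),"btn",pr((.6475,-.039,.127)))
m=(im[...,0]>1.6*im[...,1])&(im[...,0]>60);n,l,st,c=cv2.connectedComponentsWithStats(m.astype(np.uint8))
for i in range(1,n):
    if st[i,4]>150:print("red",st[i],ray(f,*c[i],.127).round(4))
mm=(g<60).astype(np.uint8)
for c in cv2.findContours(mm,cv2.RETR_LIST,cv2.CHAIN_APPROX_NONE)[0]:
    if 60<len(c)<350:
        e=cv2.fitEllipse(c);print(len(c),np.round(e[0]+e[1],1),"z.095",ray(f,*e[0],.095).round(4),"z.145",ray(f,*e[0],.145).round(4))
cv2.imwrite("pics/w2.png",f["img"][:,:,::-1])
E
```

```text
pos [0.5881 0.0368 0.2127] phi 1.3335
pred knob [276. 229.] port [200. 220.] btn [371. 290.]
red [355 272  15  28 253] [ 0.641  -0.0333  0.127 ]
97 [539.9 234.   16.7  22.6] z.095 [ 0.8107 -0.0401  0.095 ] z.145 [ 0.7686 -0.011   0.145 ]
94 [453.3 232.2  21.7  37. ] z.095 [ 0.7351 -0.02    0.095 ] z.145 [0.7083 0.005  0.145 ]
91 [273.9 226.7  31.   32.6] z.095 [0.5802 0.0229 0.095 ] z.145 [0.5849 0.0392 0.145 ]
104 [198.3 219.3  32.8  36.1] z.095 [0.5172 0.0453 0.095 ] z.145 [0.5346 0.0571 0.145 ]
132 [197.9 218.9  44.2  48. ] z.095 [0.517  0.0456 0.095 ] z.145 [0.5345 0.0574 0.145 ]
210 [274.3 215.3  59.4  72. ] z.095 [0.5831 0.033  0.095 ] z.145 [0.5872 0.0473 0.145 ]
82 [541.  187.9  22.8  33.2] z.095 [0.8118 0.0029 0.095 ] z.145 [0.7694 0.0233 0.145 ]
137 [302.3 178.9  18.1  55.3] z.095 [0.6139 0.0588 0.095 ] z.145 [0.6117 0.0678 0.145 ]
288 [571.4 218.6 118.1 169. ] z.095 [ 0.838  -0.0319  0.095 ] z.145 [ 0.7903 -0.0045  0.145 ]
97 [ 16.4 107.6  16.8  36.3] z.095 [0.4053 0.1679 0.095 ] z.145 [0.4455 0.1548 0.145 ]
153 [534.   25.5  27.1  64.9] z.095 [0.8072 0.131  0.095 ] z.145 [0.7657 0.1254 0.145 ]
204 [495.   29.8  90.8  94.8] z.095 [0.7786 0.135  0.095 ] z.145 [0.7429 0.1286 0.145 ]
```

View pics/w2.png

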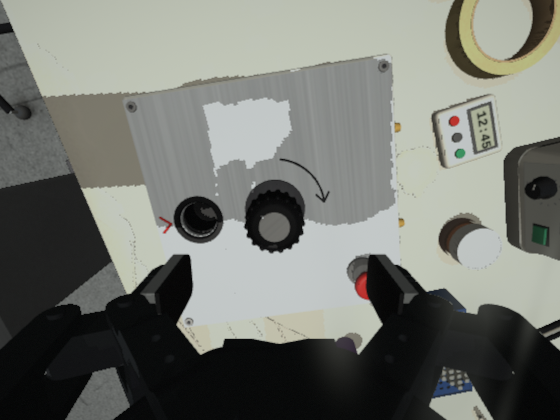

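Knob disc is at (274,227) and the port at (198,219). That gives the knob at (0.585, 0.038) and a port spacing of 68 mm, as specified. Descend and grip.

Request:
step_arm(
  jaw=[100, 100, 100, 100, 60, 50, 40, 30, 30, 30, 30],
  delta_pos=[
    [0, -0.002, 0.04],
    [0, -0.002, 0.086],
    [0, -0.002, 0.086],
    [0, -0.002, 0.086],
    [0, -0.002, 0.086],
    [0, -0.002, 0.086],
    [0, -0.002, 0.086],
    [0, -0.002, 0.086],
    [0, -0.002, 0.086],
    [0, -0.002, 0.086],
    [0, -0.002, 0.086],
  ],
  roll=[0, 0, 0, 0, 0, 0, 0, 0, 0, 0, 0],
)

```text
t: 3.8
tool_pos: [0.585, 0.0378, 0.126]
ee_rot: [0.786, 0.619, -0.0, 0.0]
wrist_force: [-6.5, -0.3, 7.3]
finger_gap: 0.499
grasp_force: 61.5
```

```bash
cat > o.py <<'E'
from h import *
from bench import get_obs
o=get_obs();x=Ro.from_quat(o["ee_rot"]).as_matrix()[:,0]
print(round(o["t"],2),np.round(o["tool_pos"],4),"phi",np.arctan2(x[1],x[0]).round(3),"F",np.round(o["wrist_force"],1),"M",np.round(o["torque"],3),"gap",o["finger_gap"],o["grasp_force"],"q6",round(o["q"][5],3))
E
python3 o.py
```

```text
3.8 [0.585  0.0378 0.126 ] phi 1.334 F [-6.5 -0.3  7.3] M [ 0.071  0.738 -0.024] gap 0.4991923229885515 61.4758837223053 q6 0.095
```

Request:
step_arm(
  jaw=[30, 30, 30, 30, 30, 30, 30],
  delta_pos=[
    [0, 0, 0],
    [0, 0, 0],
    [0, 0, 0],
    [0, 0, 0],
    [0, 0, 0],
    [0, 0, 0],
    [0, 0, 0],
  ],
  roll=[0.08, 0.16, 0.24, 0.32, 0.4, 0.45, 0.45],
)

```text
t: 4.68
tool_pos: [0.5851, 0.0378, 0.126]
ee_rot: [0.904, 0.427, 0.0, 0.0]
wrist_force: [-5.5, 0.0, 7.9]
finger_gap: 0.497
grasp_force: 61.6
```

```bash
python3 o.py
```

```text
4.67 [0.5851 0.0378 0.126 ] phi 0.883 F [-5.5  0.   7.9] M [ 0.001  0.735 -0.208] gap 0.4969952535786788 61.63276791572571 q6 0.546
```

Request:
step_arm(
  jaw=[30, 30],
  delta_pos=[
    [0, 0, 0],
    [0, 0, 0],
  ],
  roll=[0.05, 0.05],
)

```text
t: 4.92
tool_pos: [0.5851, 0.0378, 0.126]
ee_rot: [0.915, 0.405, 0.0, 0.0]
wrist_force: [-5.8, 0.8, 6.7]
finger_gap: 0.497
grasp_force: 61.6
```

```bash
python3 o.py
```

```text
4.92 [0.5851 0.0378 0.126 ] phi 0.833 F [-5.8  0.8  6.7] M [ 0.018  0.696 -0.403] gap 0.4968794799977378 61.62907898426056 q6 0.596
```

Request:
step_arm(
  jaw=[30, 30],
  delta_pos=[
    [0, 0, 0],
    [0, 0, 0],
  ],
  roll=[0.04, 0.04],
)

```text
t: 5.18
tool_pos: [0.5851, 0.0378, 0.126]
ee_rot: [0.922, 0.386, 0.0, 0.0]
wrist_force: [-4.6, -0.5, 7.6]
finger_gap: 0.5
grasp_force: 61.6
```

```bash
python3 o.py
```

```text
5.17 [0.5851 0.0378 0.126 ] phi 0.793 F [-4.6 -0.5  7.6] M [ 0.081  0.719 -0.339] gap 0.5004916808511314 61.62240922451019 q6 0.636
```

Request:
step_arm(
  jaw=[30, 30],
  delta_pos=[
    [0, 0, 0],
    [0, 0, 0],
  ],
  roll=[0.04, 0.04],
)

```text
t: 5.42
tool_pos: [0.5851, 0.0378, 0.126]
ee_rot: [0.93, 0.367, 0.0, -0.0]
wrist_force: [-4.8, 0.7, 7.5]
finger_gap: 0.5
grasp_force: 61.6
```

```bash
python3 o.py
```

```text
5.42 [0.5851 0.0378 0.126 ] phi 0.753 F [-4.8  0.7  7.5] M [-0.002  0.703 -0.576] gap 0.500328295123644 61.61983788013458 q6 0.677
```

```bash
cat > n.py <<'E'
from h import *
from bench import get_obs,grab_frame
L=[]
for i in range(5):
    o=get_obs();L.append([*o["torque"],*o["wrist_force"],o["q"][5],o["effort"][5]]);grab_frame("top")
print(np.round(L,3))
E
python3 n.py
```

```text
[[-2.000e-03  7.030e-01 -5.760e-01 -4.810e+00  6.530e-01  7.478e+00
   6.770e-01 -4.480e-01]
 [ 2.900e-02  6.330e-01 -5.540e-01 -4.909e+00  5.110e-01  6.989e+00
   6.770e-01 -5.080e-01]
 [-1.500e-02  6.570e-01 -5.330e-01 -5.301e+00  4.490e-01  7.259e+00
   6.760e-01 -5.110e-01]
 [-3.600e-02  6.780e-01 -5.060e-01 -4.424e+00  8.330e-01  8.029e+00
   6.760e-01 -5.100e-01]
 [-1.900e-02  6.750e-01 -4.860e-01 -4.877e+00 -1.340e-01  7.981e+00
   6.760e-01 -5.100e-01]]
```

Negative Mz (J6 effort agrees) means the knob is pulling the hand clockwise, so it is just short of home. I'll continue in small steps to the zero crossing.

Request:
step_arm(
  jaw=[30, 30],
  delta_pos=[
    [0, 0, 0],
    [0, 0, 0],
  ],
  roll=[0.02, 0.02],
)

```text
t: 5.92
tool_pos: [0.5851, 0.0378, 0.126]
ee_rot: [0.933, 0.359, 0.0, 0.0]
wrist_force: [-4.6, 0.9, 7.4]
finger_gap: 0.497
grasp_force: 61.6
```

```bash
python3 o.py
```

```text
5.92 [0.5851 0.0378 0.126 ] phi 0.734 F [-4.6  0.9  7.4] M [ 0.023  0.676 -0.248] gap 0.49747441154768246 61.620596051216125 q6 0.696
```

Request:
step_arm(
  jaw=[30, 30],
  delta_pos=[
    [0, 0, 0],
    [0, 0, 0],
  ],
  roll=[0.02, 0.02],
)

```text
t: 6.18
tool_pos: [0.5851, 0.0378, 0.126]
ee_rot: [0.937, 0.35, -0.0, 0.0]
wrist_force: [-5.4, 0.6, 8.0]
finger_gap: 0.502
grasp_force: 61.6
```

```bash
python3 o.py
```

```text
6.17 [0.5851 0.0378 0.126 ] phi 0.715 F [-5.4  0.6  8. ] M [0.007 0.643 0.266] gap 0.5015171527262657 61.62432253360748 q6 0.715
```

Zero crossing at about 0.61 rad, so it's home. Release, lift, close the fingers and go above the button.

Request:
step_arm(
  jaw=[80, 100, 100, 100, 100, 50, 0, 0, 0, 0, 0, 0],
  delta_pos=[
    [0, 0, 0],
    [0, 0, 0],
    [0, 0, 0],
    [0, 0, -0.05],
    [0, 0, -0.1],
    [0, 0, -0.1],
    [-0.003, 0.05, -0.1],
    [-0.003, 0.099, -0.1],
    [-0.003, 0.099, -0.1],
    [-0.003, 0.099, -0.06],
    [-0.003, 0.099, -0.045],
    [-0.003, 0.099, -0.045],
  ],
  roll=[0, 0, 0, 0, 0, 0, 0, 0, 0, 0, 0, 0],
)

```text
t: 7.68
tool_pos: [0.6461, -0.0382, 0.1674]
ee_rot: [0.937, 0.35, -0.002, -0.001]
wrist_force: [1.2, -0.5, 0.6]
finger_gap: 0.001
grasp_force: 0.0
```

```bash
python3 o.py; python3 - <<'E'
from h import *
f=wrist();np.savez("/tmp/w3.npz",**f);cv2.imwrite("pics/w3.png",f["img"][:,:,::-1])
g=cv2.cvtColor(f["img"],cv2.COLOR_RGB2GRAY);im=f["img"].astype(int)
m=(im[...,0]>1.6*im[...,1])&(im[...,0]>60);n,l,st,c=cv2.connectedComponentsWithStats(m.astype(np.uint8))
for i in range(1,n):
    if st[i,4]>100:print("red",st[i],c[i].round(1),ray(f,*c[i],.127).round(4))
E
```

```text
7.67 [ 0.6461 -0.0382  0.1674] phi 0.714 F [ 1.2 -0.5  0.6] M [-0.004 -0.015 -0.028] gap 0.0006729258052491732 0.0 q6 0.611
pos [ 0.6461 -0.0382  0.1674] phi 0.7143
red [262 217  40  35 972] [282.1 232.2] [ 0.6516 -0.0344  0.127 ]
```

Request:
step_arm(
  jaw=[0, 0, 0, 0],
  delta_pos=[
    [0.002, 0, 0.02],
    [0.002, 0, 0.026],
    [0.002, 0, 0.029],
    [0.002, 0, 0.029],
  ],
  roll=[0, 0, 0, 0],
)

```text
t: 8.22
tool_pos: [0.6492, -0.0378, 0.1404]
ee_rot: [0.937, 0.349, 0.0, 0.0]
wrist_force: [0.4, 0.2, 0.1]
finger_gap: 0.001
grasp_force: 0.0
```

Request:
step_arm(
  jaw=[0, 0],
  delta_pos=[
    [0, 0, 0.001],
    [0, 0, 0.001],
  ],
  roll=[0, 0],
)

```text
t: 8.48
tool_pos: [0.6494, -0.0379, 0.1397]
ee_rot: [0.937, 0.349, 0.0, 0.0]
wrist_force: [0.8, -1.0, 0.5]
finger_gap: 0.0
grasp_force: 0.2
```

Request:
step_arm(
  jaw=[0, 0],
  delta_pos=[
    [0, 0, 0.001],
    [0, 0, 0.001],
  ],
  roll=[0, 0],
)

```text
t: 8.72
tool_pos: [0.6494, -0.0379, 0.1387]
ee_rot: [0.937, 0.349, 0.0, 0.0]
wrist_force: [0.1, -0.2, 2.3]
finger_gap: 0.001
grasp_force: 1.1
```

Contact at TCP z of about 0.139; full travel is expected at about 0.129.

Request:
step_arm(
  jaw=[0, 0, 0],
  delta_pos=[
    [0, 0, 0.001],
    [0, 0, 0.002],
    [0, 0, 0.002],
  ],
  roll=[0, 0, 0],
)

```text
t: 9.1
tool_pos: [0.6493, -0.0378, 0.1363]
ee_rot: [0.937, 0.349, 0.0, 0.0]
wrist_force: [0.3, -1.8, 1.9]
finger_gap: -0.001
grasp_force: 0.8
```

Request:
step_arm(
  jaw=[0, 0],
  delta_pos=[
    [0, 0, 0.001],
    [0, 0, 0.001],
  ],
  roll=[0, 0],
)

```text
t: 9.35
tool_pos: [0.6491, -0.0378, 0.1353]
ee_rot: [0.937, 0.349, 0.0, 0.0]
wrist_force: [1.6, -1.6, 2.1]
finger_gap: -0.003
grasp_force: 0.8
```

Request:
step_arm(
  jaw=[0, 0],
  delta_pos=[
    [0, 0, 0.001],
    [0, 0, 0.001],
  ],
  roll=[0, 0],
)

```text
t: 9.6
tool_pos: [0.649, -0.0377, 0.1342]
ee_rot: [0.937, 0.349, -0.0, -0.0]
wrist_force: [0.7, -0.3, 1.1]
finger_gap: 0.004
grasp_force: 0.8
```

Request:
step_arm(
  jaw=[0, 0, 0],
  delta_pos=[
    [0, 0, 0.001],
    [0, 0, 0.002],
    [0, 0, 0.002],
  ],
  roll=[0, 0, 0],
)

```text
t: 9.98
tool_pos: [0.6489, -0.0377, 0.1321]
ee_rot: [0.937, 0.349, -0.0, -0.0]
wrist_force: [1.1, -0.4, 1.1]
finger_gap: -0.003
grasp_force: 0.6
```

Request:
step_arm(
  jaw=[0, 0],
  delta_pos=[
    [0, 0, 0.001],
    [0, 0, 0.001],
  ],
  roll=[0, 0],
)

```text
t: 10.22
tool_pos: [0.649, -0.0377, 0.1311]
ee_rot: [0.937, 0.349, -0.0, -0.0]
wrist_force: [1.0, 0.1, 1.5]
finger_gap: -0.001
grasp_force: 0.6
```

Request:
step_arm(
  jaw=[0, 0],
  delta_pos=[
    [0, 0, 0.001],
    [0, 0, 0.001],
  ],
  roll=[0, 0],
)

```text
t: 10.48
tool_pos: [0.649, -0.0377, 0.1311]
ee_rot: [0.937, 0.349, -0.0, -0.0]
wrist_force: [-1.0, -0.7, 5.6]
finger_gap: 0.002
grasp_force: 2.9
```

Request:
step_arm(
  jaw=[0, 0],
  delta_pos=[
    [0, 0, 0.0005],
    [0, 0, 0.0005],
  ],
  roll=[0, 0],
)

```text
t: 10.72
tool_pos: [0.649, -0.0377, 0.131]
ee_rot: [0.937, 0.349, -0.0, 0.0]
wrist_force: [-3.0, 0.3, 8.6]
finger_gap: -0.0
grasp_force: 4.1
```

Request:
step_arm(
  jaw=[0, 0],
  delta_pos=[
    [0, 0, 0.0005],
    [0, 0, 0.0005],
  ],
  roll=[0, 0],
)

```text
t: 10.98
tool_pos: [0.649, -0.0377, 0.131]
ee_rot: [0.937, 0.349, -0.0, 0.0]
wrist_force: [-4.3, 0.8, 10.6]
finger_gap: -0.0
grasp_force: 5.2
```

Hard stop after the full travel, pin locked at ~10 N. Next, lift and go above the amber vial.

Request:
step_arm(
  jaw=[0, 0, 100, 100, 100, 100, 100, 100, 100],
  delta_pos=[
    [0, 0, -0.05],
    [0, 0, -0.1],
    [-0.204, 0.0466, -0.1],
    [-0.204, 0.0466, -0.1],
    [-0.204, 0.0466, -0.1],
    [-0.204, 0.0466, -0.1],
    [-0.204, 0.0466, -0.1],
    [-0.204, 0.0466, -0.1],
    [-0.204, 0.0466, -0.1],
  ],
  roll=[0, 0, 0.82, 0.82, 0.82, 0.82, 0.82, 0.82, 0.82],
)

```text
t: 12.1
tool_pos: [0.5253, -0.206, 0.2289]
ee_rot: [0.999, -0.052, -0.0, -0.0]
wrist_force: [1.0, 0.3, 1.2]
finger_gap: 0.999
grasp_force: 0.0
```

```bash
python3 o.py; python3 - <<'E'
from h import *
from bench import grab_frame
f=wrist();np.savez("/tmp/w4.npz",**f);cv2.imwrite("pics/w4.png",f["img"][:,:,::-1])
print(np.round(proj(f,(.525,-.206,.088))),np.round(proj(f,(.502,-.304,.088))))
for n in("top","scene"):
    t=grab_frame(n);im=t["img"].astype(int);y,x=(167,237) if n=="top" else (156,289)
    d=np.median(t["depth"][y-2:y+3,x-2:x+3]);P=t["R"].T@(np.array([(x-t["cx"])/t["fx"]*d,(y-t["cy"])/t["fy"]*d,d])-t["t"]);print("btn z",n,P.round(4))
E
```

```text
12.1 [ 0.5253 -0.206   0.2289] phi -0.104 F [1.  0.3 1.2] M [-0.022  0.013  0.011] gap 0.999092849924402 0.0 q6 1.087
pos [ 0.5253 -0.206   0.2289] phi -0.1044
[280. 202.] [384. 215.]
btn z top [ 0.6471 -0.0409  0.1166]
btn z scene [ 0.5052 -0.2369  0.3505]
```

View pics/w4.png

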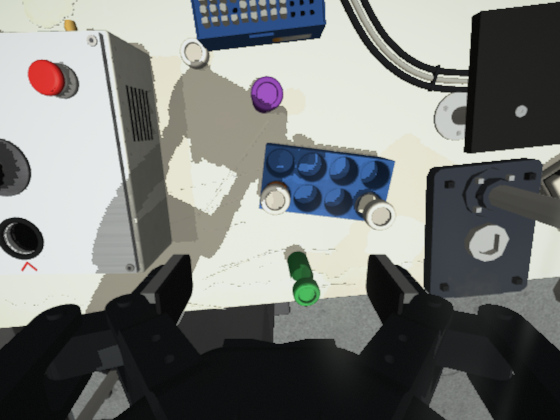

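The button's top is now at 117 mm, so the pin is home. The amber vial's cap is at (274,199) and the port at (21,238), both of which I'll measure.

```bash
python3 - <<'E'
from h import *
f=dict(np.load("/tmp/w4.npz"));D=f["depth"]
v,u=np.mgrid[165:230,240:310];d=D[v,u]
P=np.stack([(u-f["cx"])/f["fx"]*d,(v-f["cy"])/f["fy"]*d,d],-1).reshape(-1,3);W=((P-f["t"])@f["R"])
k=(d.ravel()>0)&(W[:,2]>.083)&(W[:,2]<.094);m=np.zeros(D.shape,np.uint8);m[v.ravel()[k],u.ravel()[k]]=255
c=max(cv2.findContours(m,0,1)[0],key=len);(a,b),r=cv2.minEnclosingCircle(c);print(a,b,r,"cap",ray(f,a,b,.088).round(4),W[k].mean(0).round(4),W[k][:,2].max())
g=cv2.cvtColor(f["img"],cv2.COLOR_RGB2GRAY)
for c in cv2.findContours((g<60).astype(np.uint8),cv2.RETR_LIST,cv2.CHAIN_APPROX_NONE)[0]:
    if len(c)>50:
        e=cv2.fitEllipse(c)
        if e[0][0]<60 and 215<e[0][1]<260:print(np.round(e[0]+e[1],1),ray(f,*e[0],.095).round(4))
E
```

```text
274.3219299316406 199.7739715576172 15.155580520629883 cap [ 0.5278 -0.2005  0.088 ] [ 0.5274 -0.2004  0.0865] 0.09061086220990616
[ 20.7 238.   29.1  35.9] [0.5171 0.0448 0.095 ]
[ 20.3 238.1  37.3  46.5] [0.517  0.0453 0.095 ]
```

Request:
step_arm(
  jaw=[100, 100, 100, 100, 100, 60, 30, 10, 10, 10, 10, 10],
  delta_pos=[
    [0.002, -0.006, 0.04],
    [0.002, -0.006, 0.1],
    [0.002, -0.006, 0.145],
    [0.002, -0.006, 0.157],
    [0.002, -0.006, 0.157],
    [0.002, -0.006, 0.157],
    [0.002, -0.006, 0.157],
    [0.002, -0.006, 0.157],
    [0.002, -0.006, 0.157],
    [0.002, -0.006, 0.157],
    [0.002, -0.006, 0.157],
    [0.002, -0.006, 0.157],
  ],
  roll=[0, 0, 0, 0, 0, 0, 0, 0, 0, 0, 0, 0],
)

```text
t: 13.75
tool_pos: [0.5288, -0.2014, 0.0734]
ee_rot: [0.999, -0.053, 0.001, 0.001]
wrist_force: [0.1, -0.8, 5.4]
finger_gap: 0.306
grasp_force: 58.8
```

```bash
python3 o.py
```

```text
13.75 [ 0.5288 -0.2014  0.0734] phi -0.106 F [ 0.1 -0.8  5.4] M [-0.023  0.086 -0.005] gap 0.30627362085680904 58.800961750457645 q6 1.1
```

Request:
step_arm(
  jaw=[10, 10, 10, 10, 10, 10, 10, 10, 10, 10, 10],
  delta_pos=[
    [0, 0, -0.02],
    [0, 0, -0.06],
    [0, 0, -0.11],
    [0, 0, -0.15],
    [-0.008, -0.055, -0.15],
    [-0.017, -0.11, -0.15],
    [-0.026, -0.165, -0.15],
    [-0.034, -0.215, -0.15],
    [-0.0365, -0.243, -0.13],
    [-0.0365, -0.243, -0.12],
    [-0.0365, -0.243, -0.12],
  ],
  roll=[0, 0, 0, 0, 0, 0, 0, 0, 0, 0, 0],
)

```text
t: 15.12
tool_pos: [0.5167, 0.0442, 0.1912]
ee_rot: [0.999, -0.053, -0.001, 0.0]
wrist_force: [-0.8, -0.5, 0.2]
finger_gap: 0.306
grasp_force: 59.3
```

```bash
python3 o.py; python3 - <<'E'
from h import *
from bench import grab_frame
f=wrist();np.savez("/tmp/w5.npz",**f);s=grab_frame("scene");np.savez("/tmp/s5.npz",**s)
a=f["img"][120:330,170:390];b=s["img"][80:240,150:320]
a=cv2.resize(a,(400,382));b=cv2.resize(b,(400,376))
cv2.imwrite("pics/w5.png",np.hstack([a[:376],b])[:,:,::-1])
print(np.round(proj(f,(.517,.0452,.095))),np.round(proj(s,(.517,.0452,.095))))
E
```

```text
15.12 [0.5167 0.0442 0.1912] phi -0.106 F [-0.8 -0.5  0.2] M [-0.024  0.001 -0.034] gap 0.3057916267071096 59.25076874721526 q6 1.53
pos [0.5167 0.0442 0.1912] phi -0.1064
[279. 215.] [224. 166.]
```

View pics/w5.png

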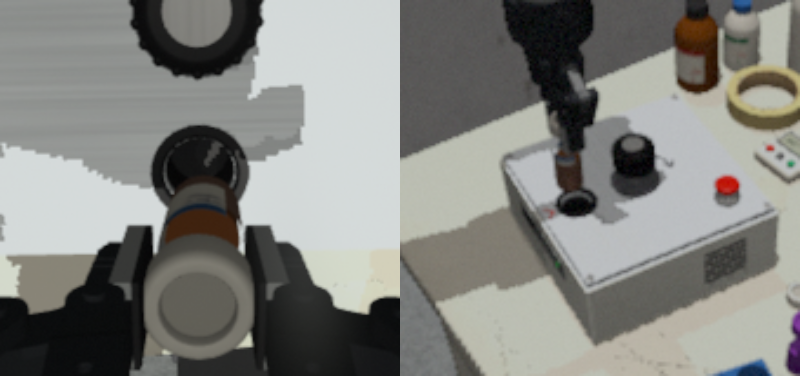

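```bash
python3 - <<'E'
from h import *
f=dict(np.load("/tmp/w5.npz"));D=f["depth"]
u,v=280,288;d=np.median(D[v-3:v+4,u-3:u+4]);p=f["R"].T@(np.array([(u-f["cx"])/f["fx"]*d,(v-f["cy"])/f["fy"]*d,d])-f["t"]);print("cap top",p.round(4))
# fit cap top circle by depth
v,u=np.mgrid[225:330,235:325];d=D[v,u];P=np.stack([(u-f["cx"])/f["fx"]*d,(v-f["cy"])/f["fy"]*d,d],-1).reshape(-1,3);W=((P-f["t"])@f["R"])
k=(d.ravel()>0)&(abs(W[:,2]-p[2])<.004);m=np.zeros(D.shape,np.uint8);m[v.ravel()[k],u.ravel()[k]]=255
c=max(cv2.findContours(m,0,1)[0],key=len);(a,b),r=cv2.minEnclosingCircle(c);e=cv2.fitEllipse(c);print(a,b,r,e,ray(f,a,b,p[2]).round(4))
# body surface points: axis per height slice (tool coords lateral)
v,u=np.mgrid[195:275,235:325];d=D[v,u];P=np.stack([(u-f["cx"])/f["fx"]*d,(v-f["cy"])/f["fy"]*d,d],-1).reshape(-1,3);W=((P-f["t"])@f["R"])
ph=-.1064;ex=np.array([np.cos(ph),np.sin(ph)]);ey=np.array([np.sin(ph),-np.cos(ph)])
o=np.array([.5167,.0442])
for lo in np.arange(.12,.21,.01):
    w=W[(W[:,2]>lo)&(W[:,2]<lo+.01)];q=w[:,:2]-o;X=q@ex;Y=q@ey;s=(abs(Y)<.022)&(abs(X)<.025)
    if s.sum()>8:print(round(lo,3),s.sum(),"x max",np.percentile(X[s],97).round(4),"y",np.percentile(Y[s],[2,98]).round(4))
E
```

```text
cap top [0.5145 0.0453 0.2023]
278.9310302734375 273.6593017578125 46.31243896484375 ((278.3105163574219, 282.46136474609375), (63.597625732421875, 82.62016296386719), 88.44105529785156) [0.5216 0.045  0.2023]
0.12 46 x max 0.0085 y [-0.0104  0.0126]
0.13 128 x max 0.0089 y [-0.0113  0.0122]
0.14 162 x max 0.0094 y [-0.0133  0.0124]
0.15 746 x max 0.0097 y [-0.0127  0.0111]
0.16 168 x max 0.0103 y [-0.0142  0.0089]
0.17 22 x max 0.0079 y [-0.0149  0.0118]
0.18 261 x max 0.0109 y [-0.0211  0.0206]
0.19 658 x max 0.0127 y [-0.0206  0.0179]
0.2 1195 x max 0.0127 y [-0.0194  0.0171]
```

The vial is held nearly upright, with its bottom about 4 mm toward −x of the tool axis. The port centre in the wrist crop matches the estimate, so I'll correct and lower by feel.

Request:
step_arm(
  jaw=[10, 10, 10, 10],
  delta_pos=[
    [0.0035, -0.002, 0.01],
    [0.0035, -0.002, 0.02],
    [0.0035, -0.002, 0.027],
    [0.0035, -0.002, 0.027],
  ],
  roll=[0, 0, 0, 0],
)

```text
t: 15.72
tool_pos: [0.5205, 0.0463, 0.1643]
ee_rot: [0.999, -0.053, -0.001, -0.0]
wrist_force: [0.6, -0.5, -0.0]
finger_gap: 0.316
grasp_force: 59.3
```

```bash
python3 o.py; python3 - <<'E'
from h import *
f=wrist();a=cv2.resize(f["img"][150:320,190:370],None,fx=3.3,fy=3.3,interpolation=2)
cv2.imwrite("pics/w6.png",a[:,:,::-1])
E
```

```text
15.72 [0.5205 0.0463 0.1643] phi -0.106 F [ 0.6 -0.5 -0. ] M [0.015 0.011 0.03 ] gap 0.31609515160044327 59.25689053109636 q6 1.534
pos [0.5205 0.0463 0.1643] phi -0.1063
```

View pics/w6.png

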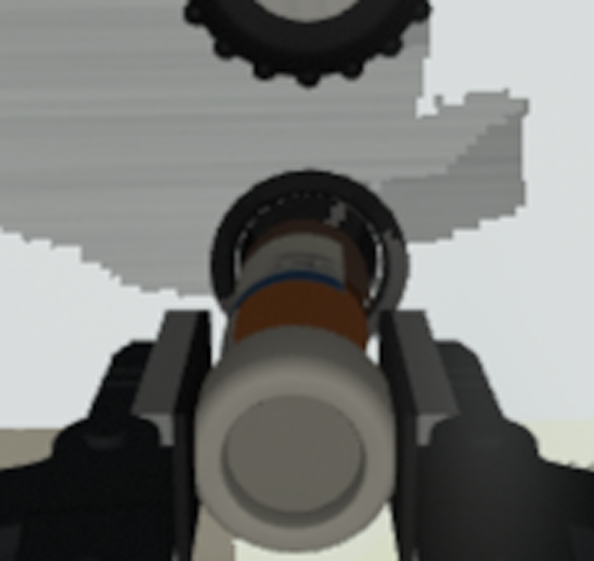

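The bore centre is at crop (310,264) and the vial's bottom centre at (305,278). That calls for about +2 mm tool x and +1 mm tool y before entering.

Request:
step_arm(
  jaw=[10, 10, 10, 10, 10],
  delta_pos=[
    [0.002, 0.001, 0],
    [0.002, 0.001, 0.002],
    [0.002, 0.001, 0.004],
    [0.002, 0.001, 0.006],
    [0.002, 0.001, 0.006],
  ],
  roll=[0, 0, 0, 0, 0],
)

```text
t: 16.4
tool_pos: [0.5229, 0.0452, 0.159]
ee_rot: [0.999, -0.053, -0.0, -0.0]
wrist_force: [1.2, -0.1, 0.1]
finger_gap: 0.313
grasp_force: 59.3
```

Request:
step_arm(
  jaw=[10, 10, 10],
  delta_pos=[
    [0, 0, 0.002],
    [0, 0, 0.004],
    [0, 0, 0.004],
  ],
  roll=[0, 0, 0],
)

```text
t: 16.77
tool_pos: [0.5229, 0.0451, 0.1551]
ee_rot: [0.999, -0.053, -0.0, -0.0]
wrist_force: [-0.6, -0.4, 0.0]
finger_gap: 0.307
grasp_force: 59.3
```

```bash
python3 o.py
```

```text
16.77 [0.5229 0.0451 0.1551] phi -0.106 F [-0.6 -0.4  0. ] M [-0.013 -0.073  0.001] gap 0.3073379517131709 59.25850829371484 q6 1.533
```

Request:
step_arm(
  jaw=[10, 10, 10, 10],
  delta_pos=[
    [0, 0, 0.002],
    [0, 0, 0.004],
    [0, 0, 0.006],
    [0, 0, 0.006],
  ],
  roll=[0, 0, 0, 0],
)

```text
t: 17.27
tool_pos: [0.5229, 0.0451, 0.149]
ee_rot: [0.999, -0.053, -0.0, -0.0]
wrist_force: [-0.5, -0.8, -0.8]
finger_gap: 0.314
grasp_force: 59.3
```

Request:
step_arm(
  jaw=[10, 10, 10, 10],
  delta_pos=[
    [0, 0, 0.002],
    [0, 0, 0.004],
    [0, 0, 0.006],
    [0, 0, 0.006],
  ],
  roll=[0, 0, 0, 0],
)

```text
t: 17.77
tool_pos: [0.5229, 0.0451, 0.143]
ee_rot: [0.999, -0.053, -0.0, -0.0]
wrist_force: [0.3, 0.8, 0.1]
finger_gap: 0.309
grasp_force: 59.3
```

```bash
python3 o.py
```

```text
17.77 [0.5229 0.0451 0.143 ] phi -0.106 F [0.3 0.8 0.1] M [-0.06  -0.031  0.029] gap 0.30863990515031015 59.25888871473944 q6 1.533
```

Request:
step_arm(
  jaw=[10, 10, 10, 10],
  delta_pos=[
    [0, 0, 0.002],
    [0, 0, 0.004],
    [0, 0, 0.006],
    [0, 0, 0.006],
  ],
  roll=[0, 0, 0, 0],
)

```text
t: 18.27
tool_pos: [0.5229, 0.0452, 0.137]
ee_rot: [0.999, -0.053, -0.0, -0.0]
wrist_force: [-0.5, -0.5, -1.0]
finger_gap: 0.308
grasp_force: 59.3
```

Request:
step_arm(
  jaw=[10, 10, 10, 10],
  delta_pos=[
    [0, 0, 0.002],
    [0, 0, 0.004],
    [0, 0, 0.006],
    [0, 0, 0.006],
  ],
  roll=[0, 0, 0, 0],
)

```text
t: 18.77
tool_pos: [0.5229, 0.0452, 0.131]
ee_rot: [0.999, -0.053, -0.0, -0.0]
wrist_force: [0.2, -0.8, 0.1]
finger_gap: 0.309
grasp_force: 59.3
```

```bash
python3 o.py
```

```text
18.77 [0.5229 0.0452 0.131 ] phi -0.106 F [ 0.2 -0.8  0.1] M [-0.024  0.053  0.002] gap 0.30876080606463696 59.26166622585697 q6 1.533
```

Bottom is at about 0.0646; the floor is expected at TCP 0.121. Continuing in fine steps.

Request:
step_arm(
  jaw=[10, 10, 10, 10],
  delta_pos=[
    [0, 0, 0.002],
    [0, 0, 0.004],
    [0, 0, 0.006],
    [0, 0, 0.006],
  ],
  roll=[0, 0, 0, 0],
)

```text
t: 19.27
tool_pos: [0.5228, 0.0451, 0.125]
ee_rot: [0.999, -0.053, -0.0, 0.0]
wrist_force: [-1.1, -1.0, -0.3]
finger_gap: 0.307
grasp_force: 59.2
```

Request:
step_arm(
  jaw=[10, 10, 10],
  delta_pos=[
    [0, 0, 0.001],
    [0, 0, 0.002],
    [0, 0, 0.002],
  ],
  roll=[0, 0, 0],
)

```text
t: 19.65
tool_pos: [0.523, 0.0451, 0.1232]
ee_rot: [0.999, -0.053, -0.0, 0.0]
wrist_force: [-1.2, -0.6, -0.4]
finger_gap: 0.311
grasp_force: 59.3
```

Request:
step_arm(
  jaw=[10, 10],
  delta_pos=[
    [0, 0, 0.001],
    [0, 0, 0.001],
  ],
  roll=[0, 0],
)

```text
t: 19.9
tool_pos: [0.523, 0.0451, 0.1222]
ee_rot: [0.999, -0.053, -0.0, 0.0]
wrist_force: [-1.2, -0.4, 0.6]
finger_gap: 0.307
grasp_force: 59.4
```

Request:
step_arm(
  jaw=[10, 10],
  delta_pos=[
    [0, 0, 0.001],
    [0, 0, 0.001],
  ],
  roll=[0, 0],
)

```text
t: 20.15
tool_pos: [0.523, 0.0451, 0.1212]
ee_rot: [0.999, -0.053, -0.0, 0.0]
wrist_force: [-2.5, -0.8, 1.5]
finger_gap: 0.313
grasp_force: 59.4
```

Request:
step_arm(
  jaw=[10, 10],
  delta_pos=[
    [0, 0, 0.001],
    [0, 0, 0.001],
  ],
  roll=[0, 0],
)

```text
t: 20.4
tool_pos: [0.5233, 0.0451, 0.121]
ee_rot: [0.999, -0.053, 0.0, 0.0]
wrist_force: [-3.7, -1.4, 5.0]
finger_gap: 0.31
grasp_force: 59.8
```

```bash
python3 o.py
```

```text
20.4 [0.5233 0.0451 0.121 ] phi -0.106 F [-3.7 -1.4  5. ] M [-0.224  0.676  0.043] gap 0.30999187197056016 59.76918460983143 q6 1.533
```

On the floor. Release, then lift straight up.

Request:
step_arm(
  jaw=[36, 45, 60, 80, 80, 80, 80, 80, 80],
  delta_pos=[
    [0, 0, 0],
    [0, 0, 0],
    [0, 0, 0],
    [0, 0, 0],
    [0, 0, 0],
    [0, 0, -0.03],
    [0, 0, -0.08],
    [0, 0, -0.13],
    [0, 0, -0.13],
  ],
  roll=[0, 0, 0, 0, 0, 0, 0, 0, 0],
)

```text
t: 21.52
tool_pos: [0.5258, 0.0448, 0.2556]
ee_rot: [0.999, -0.053, 0.005, 0.0]
wrist_force: [-0.0, 0.1, -0.1]
finger_gap: 0.796
grasp_force: 0.0
```

```bash
python3 o.py; python3 - <<'E'
from h import *
from bench import grab_frame
f=wrist();s=grab_frame("scene")
a=cv2.resize(f["img"][120:320,170:390],(400,364));b=cv2.resize(s["img"][90:240,150:315],(400,364))
cv2.imwrite("pics/w7.png",np.hstack([a,b])[:,:,::-1])
D=f["depth"];v,u=np.mgrid[150:320,200:350];d=D[v,u];P=np.stack([(u-f["cx"])/f["fx"]*d,(v-f["cy"])/f["fy"]*d,d],-1).reshape(-1,3);W=((P-f["t"])@f["R"])
k=(W[:,2]>.125)&(W[:,2]<.145)&(np.hypot(W[:,0]-.517,W[:,1]-.045)<.03);w=W[k];print(k.sum(),np.percentile(w,[2,50,98],axis=0).round(4))
k2=k&(W[:,2]>.131);A=np.c_[W[k2][:,:2],np.ones(k2.sum())];print("tilt",np.linalg.lstsq(A,W[k2][:,2],rcond=None)[0].round(3))
E
```

```text
21.52 [0.5258 0.0448 0.2556] phi -0.106 F [-0.   0.1 -0.1] M [ 0.03  -0.009  0.028] gap 0.7963531670268339 0.0 q6 1.533
pos [0.5258 0.0448 0.2556] phi -0.1062
839 [[0.5095 0.0336 0.1296]
 [0.5223 0.0465 0.1339]
 [0.5356 0.0593 0.1372]]
tilt [-0.058 -0.009  0.165]
```

View pics/w7.png

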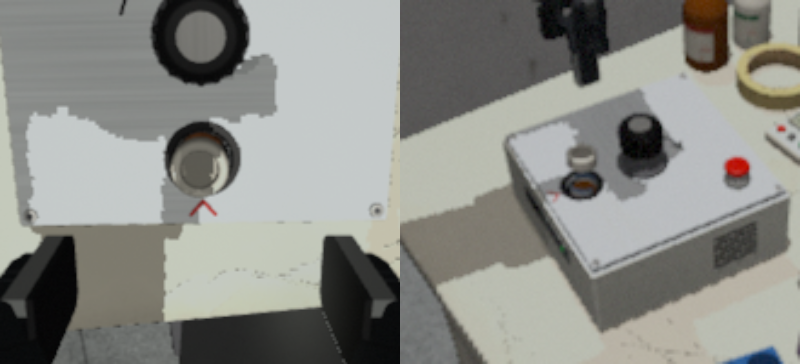

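The vial stands in the port with its cap above the lid (crop (203,165)), and the fingers are clear. I'll check the tilt once with the arm settled.

Request:
step_arm(
  jaw=[80, 80, 80, 80],
  delta_pos=[
    [-0.03, 0, -0.03],
    [-0.03, 0, -0.03],
    [-0.03, 0, -0.03],
    [-0.03, 0, -0.03],
  ],
  roll=[0, 0, 0, 0],
)

```text
t: 22.12
tool_pos: [0.4929, 0.0483, 0.2786]
ee_rot: [0.999, -0.053, -0.001, -0.0]
wrist_force: [0.4, 0.2, 0.3]
finger_gap: 0.797
grasp_force: 0.0
```

```bash
python3 - <<'E'
from h import *
from bench import grab_frame
for n in("wrist","top"):
    f=wrist() if n=="wrist" else grab_frame("top")
    D=f["depth"];v,u=np.mgrid[:420,:560];P=np.stack([(u-f["cx"])/f["fx"]*D,(v-f["cy"])/f["fy"]*D,D],-1).reshape(-1,3);W=((P-f["t"])@f["R"])
    r=np.hypot(W[:,0]-.519,W[:,1]-.0445);k=(D.ravel()>0)&(W[:,2]>.131)&(W[:,2]<.142)&(r<.025)
    if k.sum()<10: print(n,"few");continue
    for _ in range(3):
        w=W[k];c=np.linalg.lstsq(np.c_[w[:,:2],np.ones(len(w))],w[:,2],rcond=None)[0];res=abs(W[:,:2]@c[:2]+c[2]-W[:,2]);k&=res<.002
    print(n,k.sum(),w.min(0).round(4),w.max(0).round(4),"slope",c[:2].round(3))
    l=(D.ravel()>0)&(abs(W[:,2]-.095)<.006)&(r<.09)&(r>.03);w=W[l];print("lid",np.linalg.lstsq(np.c_[w[:,:2],np.ones(len(w))],w[:,2],rcond=None)[0].round(3))
E
```

```text
pos [0.4929 0.0483 0.2786] phi -0.1063
wrist 395 [0.5078 0.0323 0.1323] [0.5361 0.061  0.1369] slope [-0.061 -0.01 ]
lid [0.004 0.    0.093]
top 15 [0.5277 0.0328 0.1312] [0.5365 0.0469 0.1375] slope [ 0.366 -0.331]
lid [0.01  0.001 0.089]
```

The vial leans about 3.5° toward the knob (it was a bit tilted in the grip). I'll regrip it, ease the cap back about 4 mm so it stands upright, and release again.

Request:
step_arm(
  jaw=[80, 80, 80, 80, 80, 80, 50, 35, 10, 10, 10, 10],
  delta_pos=[
    [0.03, 0, 0],
    [0.03, 0, 0.05],
    [0.03, 0, 0.1],
    [0.03, 0, 0.14],
    [0.03, 0, 0.159],
    [0.03, 0, 0.159],
    [0.03, 0, 0.159],
    [0.03, 0, 0.159],
    [0.03, 0, 0.159],
    [0.03, 0, 0.159],
    [0.03, 0, 0.159],
    [0.03, 0, 0.159],
  ],
  roll=[0, 0, 0, 0, 0, 0, 0, 0, 0, 0, 0, 0],
)

```text
t: 23.72
tool_pos: [0.5242, 0.0449, 0.1228]
ee_rot: [0.999, -0.053, 0.001, 0.0]
wrist_force: [-1.3, -0.8, 5.9]
finger_gap: 0.312
grasp_force: 58.9
```

```bash
python3 o.py
```

```text
23.73 [0.5242 0.0449 0.1228] phi -0.106 F [-1.3 -0.8  5.9] M [-0.11   0.105 -0.029] gap 0.31220630357939494 58.859672828330076 q6 1.533
```

Request:
step_arm(
  jaw=[10, 10, 10, 10],
  delta_pos=[
    [-0.001, 0, 0],
    [-0.002, 0, 0],
    [-0.003, 0, 0],
    [-0.003, 0, 0],
  ],
  roll=[0, 0, 0, 0],
)

```text
t: 24.22
tool_pos: [0.5218, 0.0451, 0.123]
ee_rot: [0.999, -0.053, 0.002, 0.0]
wrist_force: [1.9, -0.5, 5.7]
finger_gap: 0.308
grasp_force: 58.9
```

```bash
python3 o.py
```

```text
24.23 [0.5218 0.0451 0.123 ] phi -0.106 F [ 1.9 -0.5  5.7] M [-0.129 -0.299 -0.042] gap 0.30832130408108155 58.85244079516724 q6 1.532
```

Request:
step_arm(
  jaw=[10, 10, 10],
  delta_pos=[
    [-0.001, 0, 0],
    [-0.0015, 0, 0],
    [-0.0015, 0, 0],
  ],
  roll=[0, 0, 0],
)

```text
t: 24.6
tool_pos: [0.5205, 0.0452, 0.1231]
ee_rot: [0.999, -0.053, 0.003, 0.0]
wrist_force: [2.3, -0.5, 5.4]
finger_gap: 0.308
grasp_force: 58.8
```

Request:
step_arm(
  jaw=[34, 37, 45, 60, 80, 80, 80, 80, 80, 80, 80],
  delta_pos=[
    [0, 0, 0],
    [0, 0, 0],
    [0, 0, 0],
    [0, 0, 0],
    [0, 0, 0],
    [0, 0, 0],
    [0, 0, -0.03],
    [0, 0, -0.08],
    [-0.03, 0, -0.13],
    [-0.03, 0, -0.155],
    [-0.03, 0, -0.155],
  ],
  roll=[0, 0, 0, 0, 0, 0, 0, 0, 0, 0, 0],
)

```text
t: 25.98
tool_pos: [0.4899, 0.0487, 0.2788]
ee_rot: [0.999, -0.053, 0.003, 0.0]
wrist_force: [0.1, -0.8, 1.2]
finger_gap: 0.802
grasp_force: 0.0
```

```bash
cat > tilt.py <<'E'
from h import *
f=wrist()
D=f["depth"];v,u=np.mgrid[:420,:560];P=np.stack([(u-f["cx"])/f["fx"]*D,(v-f["cy"])/f["fy"]*D,D],-1).reshape(-1,3);W=((P-f["t"])@f["R"])
r=np.hypot(W[:,0]-.519,W[:,1]-.0445);k=(D.ravel()>0)&(W[:,2]>.131)&(W[:,2]<.142)&(r<.025)
for _ in range(3):
    w=W[k];c=np.linalg.lstsq(np.c_[w[:,:2],np.ones(len(w))],w[:,2],rcond=None)[0];k&=abs(W[:,:2]@c[:2]+c[2]-W[:,2])<.002
print(k.sum(),w.min(0).round(4),w.max(0).round(4),"slope",c[:2].round(3))
E
python3 tilt.py
```

```text
pos [0.4899 0.0487 0.2788] phi -0.1061
413 [0.5079 0.0332 0.1315] [0.5363 0.061  0.1369] slope [-0.074 -0.006]
```

```bash
python3 - <<'E'
from h import *
f=dict(np.load("/tmp/w4.npz"))
D=f["depth"];v,u=np.mgrid[:420,:560];P=np.stack([(u-f["cx"])/f["fx"]*D,(v-f["cy"])/f["fy"]*D,D],-1).reshape(-1,3);W=((P-f["t"])@f["R"])
for x,y in((.5275,-.2005),(.505,-.299)):
    r=np.hypot(W[:,0]-x,W[:,1]-y);k=(D.ravel()>0)&(W[:,2]>.083)&(W[:,2]<.094)&(r<.025)
    for _ in range(3):
        w=W[k];c=np.linalg.lstsq(np.c_[w[:,:2],np.ones(len(w))],w[:,2],rcond=None)[0];k&=abs(W[:,:2]@c[:2]+c[2]-W[:,2])<.002
    print(k.sum(),w.min(0).round(4),w.max(0).round(4),"slope",c[:2].round(3))
E
python3 tilt.py
```

```text
417 [ 0.5133 -0.2146  0.0844] [ 0.5414 -0.1864  0.0889] slope [-0.02  -0.008]
414 [ 0.4865 -0.3137  0.0844] [ 0.515  -0.2857  0.0883] slope [-0.001  0.01 ]
pos [0.4891 0.0487 0.2766] phi -0.1062
458 [0.508  0.0326 0.1315] [0.5366 0.0615 0.1368] slope [-0.092 -0.013]
```

Request:
step_arm(
  jaw=[80, 80, 80, 80, 80, 80],
  delta_pos=[
    [-0.036, 0, 0],
    [-0.036, 0, 0],
    [-0.036, 0, 0],
    [-0.036, 0, 0],
    [-0.036, 0, 0],
    [-0.036, 0, 0],
  ],
  roll=[0, 0, 0, 0, 0, 0],
)

```text
t: 26.82
tool_pos: [0.4532, 0.0526, 0.2762]
ee_rot: [0.999, -0.053, -0.0, -0.0]
wrist_force: [0.5, 1.0, 0.7]
finger_gap: 0.801
grasp_force: 0.0
```

```bash
python3 tilt.py; python3 - <<'E'
from h import *
f=wrist();np.savez("/tmp/w8.npz",**f);g=cv2.cvtColor(f["img"],cv2.COLOR_RGB2GRAY)
print("cam",(-f["R"].T@f["t"]).round(3),"pred port",np.round(proj(f,(.517,.045,.095))),"cap",np.round(proj(f,(.517,.045,.136))))
D=f["depth"];v,u=np.mgrid[:420,:560];P=np.stack([(u-f["cx"])/f["fx"]*D,(v-f["cy"])/f["fy"]*D,D],-1).reshape(-1,3);W=((P-f["t"])@f["R"])
r=np.hypot(W[:,0]-.519,W[:,1]-.0445);k=(D.ravel()>0)&(W[:,2]>.125)&(W[:,2]<.145)&(r<.03)
m=k.reshape(D.shape).astype(np.uint8);c=max(cv2.findContours(m,0,1)[0],key=len);(a,b),rr=cv2.minEnclosingCircle(c);print("cap",a,b,rr,ray(f,a,b,.135).round(4))
for lo in np.arange(.055,.14,.01):
    s=(D.ravel()>0)&(W[:,2]>lo)&(W[:,2]<lo+.01)&(r<.025)
    if s.sum()>5:print(round(lo,3),s.sum(),W[s].min(0).round(4),W[s].max(0).round(4))
for c in cv2.findContours((g<60).astype(np.uint8),cv2.RETR_LIST,cv2.CHAIN_APPROX_NONE)[0]:
    if len(c)>40:
        e=cv2.fitEllipse(c);q=ray(f,*e[0],.095)
        if np.hypot(q[0]-.517,q[1]-.045)<.02 or np.hypot(q[0]-.585,q[1]-.038)<.03:print(np.round(e[0]+e[1],1),q.round(4))
kk=(D.ravel()>0)&(W[:,2]>.14)&(W[:,2]<.15)&(np.hypot(W[:,0]-.585,W[:,1]-.038)<.03);print("knob",W[kk].min(0).round(4),W[kk].max(0).round(4))
E
```

```text
pos [0.4532 0.0526 0.2762] phi -0.1063
471 [0.5079 0.0328 0.1319] [0.5361 0.0613 0.1368] slope [-0.059 -0.022]
pos [0.4531 0.0526 0.2763] phi -0.1063
cam [0.519 0.047 0.405] pred port [281. 131.] cap [281. 132.]
cap 278.246337890625 126.0219497680664 17.023832321166992 [0.5221 0.0473 0.135 ]
0.055 25 [0.5015 0.0314 0.0557] [0.5123 0.0576 0.0649]
0.065 25 [0.5017 0.0307 0.0658] [0.5156 0.0583 0.0749]
0.075 34 [0.5014 0.0301 0.0756] [0.5177 0.0596 0.085 ]
0.085 313 [0.4942 0.0201 0.0851] [0.5437 0.0693 0.095 ]
0.095 678 [0.4941 0.0199 0.095 ] [0.5437 0.0692 0.0988]
0.125 561 [0.507  0.0329 0.1258] [0.5365 0.0612 0.135 ]
0.135 295 [0.5082 0.0331 0.135 ] [0.5351 0.0606 0.1386]
[279.1 126.2  35.5  47.6] [0.5222 0.0465 0.095 ]
[280.8  46.   34.5  39.1] [0.5952 0.0371 0.095 ]
[279.6  47.3  51.2  61.3] [0.5942 0.0384 0.095 ]
knob [0.5631 0.0179 0.1401] [0.6057 0.0614 0.1476]
```

Seen from directly above, the cap is 5 mm off toward the knob, so it really does lean. I'll roll the hand 90° so the flat pads close along the lean direction, which squares the cap upright over the port.

Request:
step_arm(
  jaw=[58, 58, 58, 58, 58, 58, 58, 58, 58, 58, 58, 58],
  delta_pos=[
    [0.03, 0, 0],
    [0.0646, -0.0006, 0],
    [0.0646, -0.0006, 0],
    [0.0646, -0.0006, 0],
    [0.0646, -0.0006, 0],
    [0.0646, -0.0006, 0],
    [0.0646, -0.0006, 0],
    [0.0646, -0.0006, 0],
    [0.0646, -0.0006, 0.05],
    [0.0646, -0.0006, 0.1],
    [0.0646, -0.0006, 0.1],
    [0.0646, -0.0006, 0.1],
  ],
  roll=[-0.15, -0.32, -0.5, -0.68, -0.86, -1.04, -1.22, -1.4, -1.57, -1.57, -1.57, -1.57],
)

```text
t: 28.42
tool_pos: [0.5185, 0.0462, 0.1784]
ee_rot: [0.744, 0.668, 0.001, 0.001]
wrist_force: [-0.7, -0.0, 1.2]
finger_gap: 0.584
grasp_force: 0.0
```

```bash
python3 o.py; python3 - <<'E'
from h import *
f=wrist();D=f["depth"];v,u=np.mgrid[:420,:560];P=np.stack([(u-f["cx"])/f["fx"]*D,(v-f["cy"])/f["fy"]*D,D],-1).reshape(-1,3);W=((P-f["t"])@f["R"])
r=np.hypot(W[:,0]-.519,W[:,1]-.0455);k=(D.ravel()>0)&(W[:,2]>.125)&(W[:,2]<.142)&(r<.025);print("cap",W[k].min(0).round(4),W[k].max(0).round(4))
kk=(D.ravel()>0)&(W[:,2]>.125)&(W[:,2]<.15)&(np.hypot(W[:,0]-.585,W[:,1]-.038)<.03);print("knob",np.percentile(W[kk],[1,99],axis=0).round(4))
# fingers: points near the tips, in tool frame
q=(W-[.5175,.0464,0]);kf=(D.ravel()>0)&(W[:,2]>.145)&(W[:,2]<.2)&(np.hypot(q[:,0],q[:,1])<.09)
ph=1.464;Y=q[kf][:,:2]@[np.sin(ph),-np.cos(ph)];h=np.histogram(Y,np.arange(-.08,.081,.01));print(h[0])
print("finger z<.175",np.round([Y[Y<0].min(),Y[Y<0].max(),Y[Y>0].min(),Y[Y>0].max()],4))
E
```

```text
28.43 [0.5185 0.0462 0.1784] phi 1.464 F [-0.7 -0.   1.2] M [ 0.023 -0.014 -0.008] gap 0.5836324008477441 0.0 q6 -0.037
pos [0.5185 0.0462 0.1784] phi 1.4637
cap [0.5075 0.0327 0.1253] [0.5364 0.0612 0.1385]
knob [[0.5632 0.0204 0.126 ]
 [0.6035 0.0604 0.1466]]
[  0   0   0   0 292 956   0   0   0   0 883 353   2 346 621 517]
finger z<.175 [-0.0381 -0.0239  0.0249  0.0841]
```

Fingers span 24–38 mm either side, the knob starts at 45 mm and the cap edge is at 18 mm, so it clears. Descend and close gently.

Request:
step_arm(
  jaw=[58, 58, 58, 58, 58, 50, 45, 40, 30, 20, 20, 20],
  delta_pos=[
    [0, -0.001, 0.02],
    [0, -0.001, 0.04],
    [0, -0.001, 0.05],
    [0, -0.001, 0.051],
    [0, -0.001, 0.051],
    [0, -0.001, 0.051],
    [0, -0.001, 0.051],
    [0, -0.001, 0.051],
    [0, -0.001, 0.051],
    [0, -0.001, 0.051],
    [0, -0.001, 0.051],
    [0, -0.001, 0.051],
  ],
  roll=[0, 0, 0, 0, 0, 0, 0, 0, 0, 0, 0, 0],
)

```text
t: 29.98
tool_pos: [0.5165, 0.0464, 0.1257]
ee_rot: [0.744, 0.668, 0.0, 0.0]
wrist_force: [0.4, 0.7, 5.5]
finger_gap: 0.308
grasp_force: 58.9
```

```bash
python3 o.py
```

```text
29.98 [0.5165 0.0464 0.1257] phi 1.464 F [0.4 0.7 5.5] M [0.078 0.207 0.047] gap 0.30839381817962025 58.90532977413386 q6 -0.037
```

Request:
step_arm(
  jaw=[33, 36, 40, 48, 56, 58, 58, 58, 58, 58, 58],
  delta_pos=[
    [0, 0, 0],
    [0, 0, 0],
    [0, 0, 0],
    [0, 0, 0],
    [0, 0, 0],
    [0, 0, 0],
    [0, 0, -0.03],
    [0, 0, -0.07],
    [0, 0, -0.12],
    [0, 0, -0.15],
    [0, 0, -0.15],
  ],
  roll=[0, 0, 0, 0, 0, 0, 0, 0, 0, 0, 0],
)

```text
t: 31.35
tool_pos: [0.5178, 0.0463, 0.2783]
ee_rot: [0.744, 0.668, 0.002, 0.002]
wrist_force: [0.0, -0.3, -0.4]
finger_gap: 0.582
grasp_force: 0.0
```

```bash
python3 tilt.py
```

```text
pos [0.5178 0.0463 0.2783] phi 1.4639
394 [0.5077 0.0326 0.1317] [0.5362 0.061  0.137 ] slope [-0.077 -0.01 ]
```

Request:
step_arm(
  jaw=[58, 58, 58, 58, 58],
  delta_pos=[
    [0, -0.06, -0.03],
    [0, -0.12, -0.03],
    [0, -0.12, -0.03],
    [0, -0.12, -0.03],
    [0, -0.12, -0.03],
  ],
  roll=[0, 0, 0, 0, 0],
)

```text
t: 32.02
tool_pos: [0.3975, 0.0591, 0.3046]
ee_rot: [0.744, 0.668, -0.0, -0.001]
wrist_force: [-0.0, 0.3, 1.0]
finger_gap: 0.582
grasp_force: 0.0
```

```bash
python3 - <<'E'
from h import *
from bench import grab_frame
for n in("scene","top"):
    f=grab_frame(n);np.savez(f"/tmp/{n}9.npz",**f)
    D=f["depth"];v,u=np.mgrid[:420,:560];P=np.stack([(u-f["cx"])/f["fx"]*D,(v-f["cy"])/f["fy"]*D,D],-1).reshape(-1,3);W=((P-f["t"])@f["R"])
    r=np.hypot(W[:,0]-.519,W[:,1]-.044);e=f["R"][0,:2];e=e/np.linalg.norm(e)
    print(n,"right axis",e.round(3))
    for lo in np.arange(.097,.142,.005):
        s=(D.ravel()>0)&(W[:,2]>lo)&(W[:,2]<lo+.005)&(r<.024)
        if s.sum()>3:
            q=(W[s][:,:2]-[.517,.045])@e;print(round(lo,3),s.sum(),"along",q.min().round(4),q.max().round(4),"x",W[s,0].min().round(4),W[s,0].max().round(4),"y",W[s,1].min().round(4),W[s,1].max().round(4))
# image-based: scene silhouette columns of vial per row
s=load("scene9");
for z in(.095,.136):print("pred",z,np.round(proj(s,(.517,.0425,z)),1))
im=s["img"][135:180,205:245];g=cv2.cvtColor(im,cv2.COLOR_RGB2GRAY)
for i in range(0,45,2):print(135+i,' '.join('%3d'%x for x in g[i]))
E
```

```text
scene right axis [ 0.813 -0.582]
0.097 72 along -0.0191 0.0251 x 0.496 0.5403 y 0.0216 0.0652
0.122 8 along -0.0075 0.0174 x 0.507 0.5322 y 0.0315 0.0439
0.127 25 along -0.0105 0.0162 x 0.5076 0.5275 y 0.0309 0.0545
0.132 73 along -0.0097 0.0185 x 0.5081 0.5367 y 0.0305 0.0593
0.137 16 along -0.0076 0.0165 x 0.5083 0.5297 y 0.0311 0.0543
top right axis [ 0.014 -1.   ]
0.097 41 along -0.022 0.0248 x 0.4971 0.5415 y 0.0202 0.0672
0.117 4 along 0.001 0.0147 x 0.5086 0.5292 y 0.0304 0.0439
0.127 49 along -0.0108 0.0163 x 0.5097 0.5368 y 0.0288 0.0558
0.132 74 along -0.0128 0.0149 x 0.5091 0.5365 y 0.0302 0.058
0.137 13 along -0.0072 0.0152 x 0.5111 0.5361 y 0.0299 0.0521
pred 0.095 [224.4 166.3]
pred 0.136 [222.6 153.7]
135 185 186 187 186 186 186 186 186 186 187 187 186 186 186 187 188 186 187 188 187 188 188 187 187 187 188 188 188 187 189 189 188 189 188 188 187 189 187 188 186
137 187 186 186 186 187 186 186 186 186 185 186 187 188 187 188 188 187 188 188 187 187 188 189 188 188 188 187 188 187 188 189 187 187 186 188 188 187 187 172 154
139 185 186 187 186 186 187 186 188 189 188 18
[... 2697 characters left out ...]
 189 187 187 188 188 188 188 187 187 188 188
173  23  67  75  98 126 114 125 152 170 182 186 188 187 187 187 188 188 179 174 174 184 188 189 186 187 187 188 188 188 188 189 188 187 186 187 186 187 188 187 187
175  32   6  48  70  93 122 149 166 181 188 187 189 189 187 189 187 189 186 188 188 188 188 188 188 189 188 187 188 187 188 189 188 187 187 188 188 189 187 189 189
177  70  40  33  56  66  91 163 176 155 174 187 186 188 187 188 186 187 189 188 187 188 186 188 187 188 190 187 188 188 187 188 187 188 186 188 188 189 188 188 188
179  77  69  54  33  47  72  85 138 177 162 159 182 187 188 187 188 187 188 189 188 188 188 187 188 187 188 187 187 188 188 187 188 189 188 187 189 187 187 189 188
```

```bash
python3 - <<'E'
from h import *
def fit(f,x,y,z,R=.011):
    D=f["depth"];v,u=np.mgrid[:420,:560];P=np.stack([(u-f["cx"])/f["fx"]*D,(v-f["cy"])/f["fy"]*D,D],-1).reshape(-1,3);W=((P-f["t"])@f["R"])
    k=(D.ravel()>0)&(abs(W[:,2]-z)<.008)&(np.hypot(W[:,0]-x,W[:,1]-y)<R);w=W[k]
    A=np.c_[w[:,:2]-[x,y],np.ones(len(w))];c=np.linalg.lstsq(A,w[:,2],rcond=None)[0];return k.sum(),c.round(4),"rms",(A@c-w[:,2]).std().round(4)
w4=dict(np.load("/tmp/w4.npz"));w8=dict(np.load("/tmp/w8.npz"))
print("w4 amber",fit(w4,.5275,-.2005,.087));print("w4 blue",fit(w4,.501,-.2997,.087))
print("w8",fit(w8,.522,.047,.135));print("w8 lid",fit(w8,.54,.09,.095,.02))
for n in("scene9","top9"):
    f=load(n);print(n,fit(f,.522,.0455,.135));print(n,"blue",fit(f,.5,-.302,.087));print(n,"knob",fit(f,.585,.037,.145))
f=load("top");print("top0 amber",fit(f,.5255,-.2045,.087))
E
```

```text
w4 amber (np.int64(419), array([-0.0126, -0.0261,  0.0856]), 'rms', np.float64(0.0018))
w4 blue (np.int64(390), array([0.0246, 0.0427, 0.0855]), 'rms', np.float64(0.0017))
w8 (np.int64(496), array([-0.1003, -0.0371,  0.133 ]), 'rms', np.float64(0.0018))
w8 lid (np.int64(1303), array([ 0.0013, -0.0015,  0.0952]), 'rms', np.float64(0.0007))
scene9 (np.int64(43), array([-0.124 ,  0.0661,  0.1341]), 'rms', np.float64(0.0018))
scene9 blue (np.int64(63), array([-0.0314,  0.0364,  0.0859]), 'rms', np.float64(0.0019))
scene9 knob (np.int64(46), array([-0.0065, -0.0291,  0.1465]), 'rms', np.float64(0.0012))
top9 (np.int64(76), array([-0.1443,  0.0701,  0.1326]), 'rms', np.float64(0.0026))
top9 blue (np.int64(70), array([-0.1815,  0.135 ,  0.0852]), 'rms', np.float64(0.003))
top9 knob (np.int64(74), array([ 0.0068, -0.022 ,  0.145 ]), 'rms', np.float64(0.0023))
top0 amber (np.int64(68), array([-0.2011, -0.155 ,  0.0854]), 'rms', np.float64(0.0027))
```

The vial's cap top is at about 135–136 mm, as it should be when standing on the pocket floor. It has a slight stable lean within the bore clearance, the pin is home and the hand is clear, so I'm handing in.

```bash
python3 -c "
from bench import *
print(sign_off())"
```

```text
the job is handed in; nothing more can be done
None
```

I handed the job in. The carousel is home, the lock pin is fully down (about 10 N at most), and the amber vial stands on the floor of its pocket, but it leans about 4° toward the knob. Two attempts to straighten it failed: it settled back to the same lean each time. The clear vial was never touched.

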